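Light the ring under the potjie

ROBOT

A 6-joint arm with a two-finger parallel gripper is mounted at the origin on the work surface. World frame = base frame: x ahead of the robot, y to its left, z up, the work surface at z = 0. Lengths are in m, angles in rad, forces in N, time in s.
With the tool pointing down it reaches from about 0.375 to 0.975 m from the base axis. Payload 3.8 kg.
Tool frame: the origin (TCP) lies at the very end of the fingers, on their centre line; the grasp point (between the pads) lies 19 mm behind it; z points along the fingers, y is the line along which they close (so a half turn about z gives the same grasp; the last joint's range is limited). The gripper opens to 85 mm and grips with 20 to 120 N. Pads are 22 mm wide; open, the fingers measure 114 mm over their backs; the gripper's body (76 mm by 85 mm) begins 54 mm behind the grasp point. The pads swing forward as they close: fully open they stand 13 mm farther back than shut.
Start: joints at [-1.188, 0.264, 1.604, -0, 1.274, -0.037], TCP at [0.275, -0.616, 0.231] pointing down, gripper open.
Joint ranges: [-2.63, 2.63], [-0.94, 2.18], [0.31, 2.57], [-1.31, 4.45], [0, 2.66], [-2.55, 2.55]. Speed limits (rad/s): [2.57, 2.57, 3.14, 3.14, 3.14, 3.14].

INTERFACE

Orientations are given as a rotation vector (axis times angle).
In Python, from workcell import read_state, read_camera, calibration, finish_job gives the robot as it stands.
- The arm moves only by the tool step_arm, never from a script. Its argument "commands" is a list of rows, each an object of numbers: "fingers": the gripper's target within -1 to 1 (shut at 1, half-way at 0, fully open at -1); "dx", "dy", "dz": the shift along the tool's x, y, z in m; "roll": the turn about the tool's z in degrees. In form: [{"fingers": .., "dx": .., "dy": .., "dz": .., "roll": ..}, ...]. A call has 1 to 8 rows; each row is the pose to reach, as a shift and turn from the pose commanded when the call began, along the tool's axes at that moment; what a row does not reach only later rows make up. A row lasts 1/8 s, in which the tool goes at most 62.5 mm and 10.7 degrees, less where a joint would pass 70% of its speed; a pose out of reach is approached as far as the arm can. A call with a gripper value outside its range is refused whole. The fingers move at their own pace and stop on an object; "squeeze" is the grip in N (left out, the last holds). Time passes only in rows, so rows that repeat a pose let the fingers close. It gives the time, the measured TCP pose, the force, the opening and the grip force at its end, in the units of the state.
- read_state(): the state, without advancing time (a new reading comes with each control period).
- read_camera(name): name is "scene" or "top" or "wrist"; returns (picture, depth): 480x640x3 uint8, blue, green, red; 480x640 float32, m along the optical axis (not along the pixel's ray), 0 where there is no reading.
- calibration(name): a dict with "intrinsics" (3x3 intrinsics, pixels), "world_to_cam" (4x4, takes a point from world to camera coordinates). Camera axes: x right, y up, looking along -z (the intrinsics and any distortion apply to the point x, -y, -z); pixel columns grow to the right and rows downward; lengths in m; the calibration is good to about 2 mm. A picture is of the moment at which its call begins: read the wrist's pose just before it. calibration takes no time and is no camera call; for the wrist camera it gives the pose at the moment of the call.
- finish_job(): hands the job in; it is judged then, once.
The state is a dict: "time": time; "q": joint angles; "joint_vel": joint speeds; "joint_torque": joint torques, N m; "tool_pos": TCP position; "tcp_rot": TCP orientation; "wrist_force": force on the tool from outside, world axes, zero at the start; "torque": the same for the moment, N m; "width": opening from 0.0 (shut) to 1.0 (fully open); "grip_force": force on a finger pad.
Only numpy, scipy, OpenCV 4.12 (cv2) and the standard library are available. Lean on these libraries where they do the work, as an engineer would, in place of code of your own. Each camera call takes 0.05 s, during which the arm holds its last target. There are 200 camera calls.

TASK

Light the gas ring that the potjie stands on: push that ring's knob straight in against its spring, turn it anticlockwise past the safety stop to full flame (a quarter turn from off), and let it spring back up. Each knob works the ring on its own side; leave the other knob off and do not shift the potjie.

Things in the scene. Friction and masses are not known exactly. Their poses are not given: they have to be found in the camera images.
- hob: steel two-ring gas cooker, fixed, 360 mm deep (x), 600 wide (y), deck 50 high; origin: centre of its underside; knobs near its -x edge, +y is its left. Ring centres at x 70, y 190 (left) and -190 mm (right), pan supports 80 high; knob axes at x -120, y 65 (left) and -65 mm (right). Tongs lie on the deck between the rings.
- left_grip (a point): black push-and-turn knob on the left (+y) of the cooker: a disc 42 mm across, 4 mm thick, carrying a grip bar 42 long, 14 wide, 30 mm tall. Point: the bar's centre on the vertical turning axis, 15 mm above the disc's upper face and 29 mm above the deck while sprung up; x along the bar, y across it (the way to pinch), z up. Works the ring on its own side.
- right_grip (a point): black push-and-turn knob on the right (-y) of the cooker: a disc 42 mm across, 4 mm thick, carrying a grip bar 42 long, 14 wide, 30 mm tall. Point: the bar's centre on the vertical turning axis, 15 mm above the disc's upper face and 29 mm above the deck while sprung up; x along the bar, y across it (the way to pinch), z up. Works the ring on its own side.
- left_knob (a joint): Left knob, rad: 0 off (bar along the cooker's x), grows anticlockwise seen from above, 1.57 full flame, 2.6 end. Sprung up, it meets a safety stop at about 0.15; pushed down 5 to 8 mm (8 = full travel; spring 3 N rising to 6.5 N) it turns past, clear of the stop beyond 0.8. Turning takes 0.05 N m; let go, it springs up and keeps its angle.
- right_knob (a joint): Right knob, rad: 0 off (bar along the cooker's x), grows anticlockwise seen from above, 1.57 full flame, 2.6 end. Sprung up, it meets a safety stop at about 0.15; pushed down 5 to 8 mm (8 = full travel; spring 3 N rising to 6.5 N) it turns past, clear of the stop beyond 0.8. Turning takes 0.05 N m; let go, it springs up and keeps its angle.
- potjie_mid (a point): potjie: round-bellied black cast-iron pot with flat foot, lid with a knob and two small ears, 156 mm across, 128 tall; point: its centre, half-way up. It stands on one of the rings (its y in the cooker's frame is positive on the left one); a taller tapered kettle with spout and hoop handle, about 175 mm tall, stands on the other.
Mind the look-alikes: they are no part of the job. What is shaped like the part that bears potjie_mid but green, orange or red is not meant.

How it is judged:
By the outcome, as a careful person would: the job done as asked, in the order asked, and still so for the second after the job is handed in, with the robot touching nothing.
It also fails if it takes over 38 s, if anything falls off the work surface, if the arm or the gripper's body presses on something with over 40 N, if the wrist force passes 120 N, or if a joint passes its speed limit or range.

## Working session

There is one attempt and no reset: what is moved stays moved. The work goes in short steps, Python scripts to look and compute and a tool call to move; the robot and the scene stay as the last step left them, time stands still between calls to the robot, and variables do not carry over. Pictures are saved under pics/ and viewed, at most 10 in all, crops included, and the job is handed in when it is done.

Besides the shell and the picture viewer there is one more tool, called after ">>>" by a JSON object that holds its "fn" and its "kwargs", one argument or row to a line. step_arm: Moves the arm, as the interface text tells. Its arguments: {"type":"object","properties":{"commands":{"type":"array","items":{"type":"object","properties":{"fingers":{"type":"number"},"dx":{"type":"number"},"dy":{"type":"number"},"dz":{"type":"number"},"roll":{"type":"number"}}}},"squeeze":{"type":"number"}},"required":["commands"]}

```bash
mkdir -p pics; python3 - <<'E'
from workcell import *
import cv2,numpy as np
s=read_state();print(s)
for n in("top","scene"):
    p,d=read_camera(n);cv2.imwrite(f"pics/{n}0.png",p);np.savez(f"{n}0.npz",p=p,d=d);c=calibration(n);print(n,c)
E
```

```text
{'time': 0.0, 'q': array([-1.18791250e+00,  2.64764692e-01,  1.60536359e+00,  7.28767645e-06,
        1.27369067e+00, -3.69126509e-02]), 'joint_vel': array([-0.00123201,  0.00066716, -0.00241201,  0.00047683,  0.00029706,
        0.00076145]), 'joint_torque': array([-1.69805582e-03, -5.15121567e+01, -3.67311358e+01,  4.99153828e-05,
        1.30019942e-02,  2.02878158e-05]), 'tool_pos': array([ 0.2748355 , -0.61572368,  0.22995987]), 'tcp_rot': array([-3.07049591e+00, -6.54122924e-01,  5.90734765e-04]), 'wrist_force': array([-0.25905213, -0.22606793,  0.62638067]), 'torque': array([-0.04080657,  0.0472709 , -0.03615007]), 'grip_force': 0.0, 'width': 1.0046742611118569}
top {'intrinsics': array([[543.82198303,   0.        , 317.01770062],
       [  0.        , 543.82198303, 238.72414232],
       [  0.        ,   0.        ,   1.        ]]), 'world_to_cam': array([[ 0.02108251, -0.9997418 , -0.0084771 , -0.09874479],
       [ 0.99906516,  0.02074666,  0.03792612, -0.48843231],
       [-0.03774046, -0.00926875,  0.99924459, -1.40704884],
       [ 0.        ,  0.        ,  0.        ,  1.        ]])}
scene {'intrinsics': array([[538.01048967,   0.        , 314.1560338 ],
       [  0.        , 538.01048967, 249.36238952],
       [  0.        ,   0.        ,   1.        ]]), 'world_to_cam': array([[ 0.53866281,  0.84248877,  0.00741917, -0.17881222],
       [-0.6360286 ,  0.4008515 ,  0.65938281,  0.29080547],
       [ 0.55254863, -0.3599038 ,  0.75177075, -1.73537594],
       [ 0.        ,  0.        ,  0.        ,  1.        ]])}
```

View pics/top0.png

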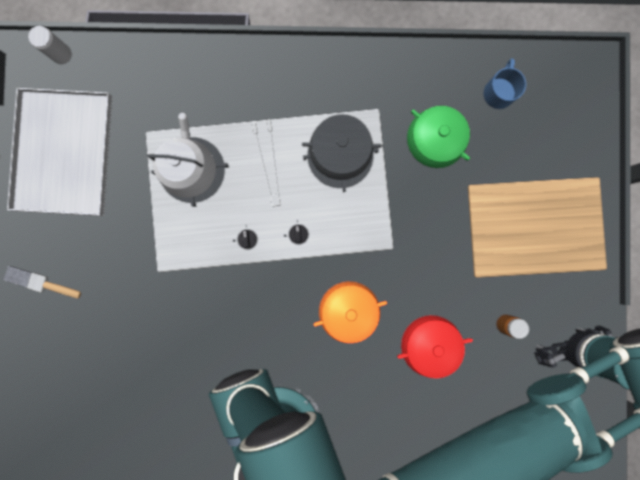

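View pics/scene0.png

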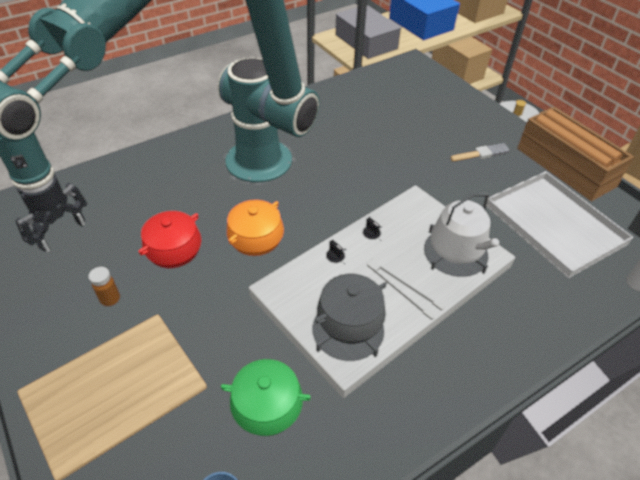

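The top view has four pots: black (341,148), green (439,135), orange (350,312) and red (433,347). Only the black one is the potjie, and it stands on the right (-y) ring. The kettle at (180,165) is on the left ring. The two knobs are at (247,239), left, and (298,234), right, so right_knob is the one to turn. I'll measure it and confirm in a crop.

```bash
cat > h.py <<'E'
import cv2,numpy as np
from workcell import *
def ray(c,uv):
    K,W=c["intrinsics"],c["world_to_cam"];R,t=W[:3,:3],W[:3,3]
    x=np.linalg.solve(K,[uv[0],uv[1],1]);return -R.T@t,R.T@np.array([x[0],-x[1],-x[2]])
def onz(c,uv,z):
    o,d=ray(c,uv);return o+d*(z-o[2])/d[2]
def pix(c,p):
    q=c["world_to_cam"]@np.r_[p,1];q=c["intrinsics"]@np.array([q[0],-q[1],-q[2]]);return q[:2]/q[2]
E
python3 - <<'E'
from h import *
c=calibration("top");p=np.load("top0.npz")["p"]
hsv=cv2.cvtColor(p,cv2.COLOR_BGR2HSV)
m=((hsv[...,2]>135)&(hsv[...,1]<40)).astype(np.uint8);roi=np.zeros_like(m);roi[90:285,125:410]=1;m*=roi
n=max(cv2.findContours(m,0,1)[0],key=cv2.contourArea)
# left/right long edge at bottom & right side: fit rect of hull
hull=cv2.convexHull(n);box=cv2.boxPoints(cv2.minAreaRect(hull))
P=np.array([onz(c,b,.05) for b in box]);print(box.round(1).tolist());print(P.round(4).tolist())
ctr=P.mean(0);
e=[P[(i+1)%4]-P[i] for i in range(4)];print([np.linalg.norm(v[:2]).round(4) for v in e])
l=max(e,key=np.linalg.norm);l=l*np.sign(l[1]);yaw=np.arctan2(-l[0],l[1]);print("ctr",ctr,"yaw deg",np.degrees(yaw))
R=np.array([[np.cos(yaw),-np.sin(yaw)],[np.sin(yaw),np.cos(yaw)]])
for nm,v in(("L",(-.12,.065)),("R",(-.12,-.065)),("ringR",(.07,-.19))):
    w=R@v+ctr[:2];print(nm,w,pix(c,[*w,.079]),pix(calibration("scene"),[*w,.079]))
g=cv2.resize(p[100:280,220:400],None,fx=3.3,fy=3.3,interpolation=cv2.INTER_CUBIC);cv2.imwrite("pics/crop.png",g)
# black potjie check and knob blobs
dk=((hsv[...,2]<70).astype(np.uint8))*roi
k,_,st,ce=cv2.connectedComponentsWithStats(dk)
for i in range(1,k):
    if st[i,4]>60:print(st[i],ce[i],onz(c,ce[i],.07))
E
```

```text
[[142.5, 130.6999969482422], [379.20001220703125, 107.4000015258789], [393.20001220703125, 248.89999389648438], [156.39999389648438, 272.1000061035156]]
[[0.7557, 0.3627, 0.05], [0.8271, -0.2404, 0.05], [0.4673, -0.2815, 0.05], [0.3959, 0.3154, 0.05]]
[np.float64(0.6073), np.float64(0.3622), np.float64(0.6011), np.float64(0.3629)]
ctr [0.61148755 0.03902563 0.05      ] yaw deg 6.748540682292623
L [0.48468069 0.08947382] [244.90520018 238.4626845 ] [373.25965611 223.03233105]
R [ 0.49995726 -0.03962547] [297.12473383 233.38061047] [336.56156134 245.85752094]
ringR [ 0.70332985 -0.1414321 ] [339.84565305 152.60980748] [349.60825135 319.47546747]
[310 147  64  33 443] [340.77200903 169.34988713] [ 0.66299421 -0.14483732  0.07      ]
[290 226  17  17 190] [298.42631579 234.84736842] [ 0.49678713 -0.0425373   0.07      ]
[240 231  16  17 182] [247.81318681 239.89010989] [0.48158999 0.08340176 0.07      ]
```

View pics/crop.png

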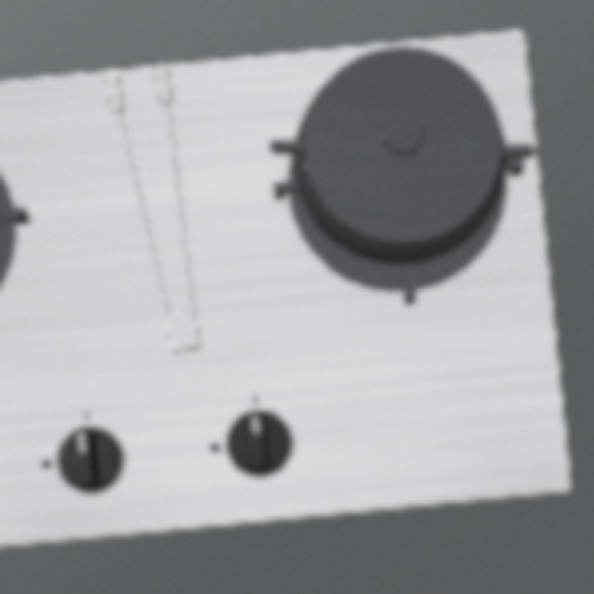

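The crop confirms that the black potjie, centred near crop (400,150), is on the right ring. The right knob at crop (260,443) is off, with its bar along the cooker's x. Moving above it.

>>> {"fn": "step_arm", "kwargs": {
  "commands": [
    {"fingers": 0.1, "dx": 0.05, "dy": -0.05, "dz": 0, "roll": 3},
    {"fingers": 0.1, "dx": 0.1, "dy": -0.1, "dz": 0, "roll": 6},
    {"fingers": 0.1, "dx": 0.14, "dy": -0.14, "dz": 0, "roll": 8},
    {"fingers": 0.1, "dx": 0.18, "dy": -0.18, "dz": 0, "roll": 10},
    {"fingers": 0.1, "dx": 0.22, "dy": -0.22, "dz": 0, "roll": 12},
    {"fingers": 0.1, "dx": 0.26, "dy": -0.26, "dz": 0, "roll": 14},
    {"fingers": 0.1, "dx": 0.3, "dy": -0.3, "dz": 0, "roll": 16},
    {"fingers": 0.1, "dx": 0.34, "dy": -0.34, "dz": 0, "roll": 17.3}
  ]
}}

```text
time: 1.1
tool_pos: [0.4471, -0.1655, 0.231]
tcp_rot: [-3.136, -0.183, 0.0]
wrist_force: [0.9, -0.3, -0.2]
width: 0.447
grip_force: 0.0
```

```bash
cat > go.py <<'E'
from h import *
import sys
from scipy.spatial.transform import Rotation as Ro
s=read_state();R=Ro.from_rotvec(s["tcp_rot"]).as_matrix();t=np.array([float(a) for a in sys.argv[1:4]])
x=np.degrees(np.arctan2(R[1,0],R[0,0]))
print("d tool",(R.T@(t-s["tool_pos"])).round(4),"roll",x-float(sys.argv[4]),"tcp",s["tool_pos"].round(4),"q",s["q"].round(2),s["time"],R[:,2].round(3))
E
python3 go.py .497 -.0425 .23 6.8
```

```text
d tool [ 0.0639 -0.1163  0.001 ] roll -0.10901801342126483 tcp [ 0.4471 -0.1655  0.231 ] q [-0.41 -0.12  2.01  0.    1.25  1.05] 1.1 [-0.  0. -1.]
```

>>> {"fn": "step_arm", "kwargs": {
  "commands": [
    {"fingers": 0.1, "dx": 0.025, "dy": -0.045, "dz": 0, "roll": 0},
    {"fingers": 0.1, "dx": 0.05, "dy": -0.09, "dz": 0, "roll": 0},
    {"fingers": 0.1, "dx": 0.064, "dy": -0.116, "dz": 0.02, "roll": 0},
    {"fingers": 0.1, "dx": 0.064, "dy": -0.116, "dz": 0.05, "roll": 0},
    {"fingers": 0.1, "dx": 0.064, "dy": -0.116, "dz": 0.05, "roll": 0},
    {"fingers": 0.1, "dx": 0.064, "dy": -0.116, "dz": 0.05, "roll": 0}
  ]
}}

```text
time: 1.85
tool_pos: [0.4971, -0.0449, 0.1818]
tcp_rot: [3.136, 0.184, 0.0]
wrist_force: [0.2, -0.6, 0.1]
width: 0.451
grip_force: 0.0
```

```bash
python3 go.py .497 -.0425 .23 6.8; python3 - <<'E'
from h import *
c=calibration("wrist");p,d=read_camera("wrist");np.savez("w1.npz",p=p,d=d,**c);cv2.imwrite("pics/w1.png",p)
print(pix(c,[.497,-.0425,.094]),pix(c,[.497,-.0425,.05]))
E
```

```text
d tool [ 0.0002 -0.0024 -0.0482] roll -0.0709889130039496 tcp [ 0.4971 -0.0449  0.1818] q [-0.14 -0.03  2.03 -0.    1.15  1.31] 1.85 [ 0. -0. -1.]
[312.76956852 249.02460503] [313.53197076 229.56182169]
```

View pics/w1.png

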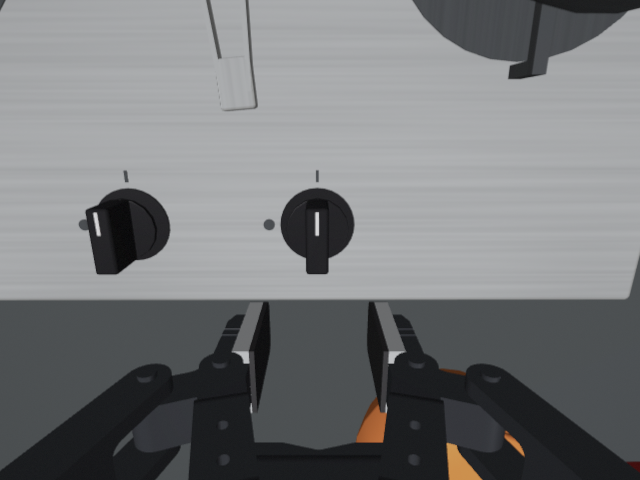

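The wrist view is aligned with the cooker. The right knob's disc is about (317,224) with its bar at cols 306–328, and the bar is off. I'll work out the axis from the disc circle.

```bash
python3 - <<'E'
from h import *
z=np.load("w1.npz");c={k:z[k] for k in("intrinsics","world_to_cam")};p=z["p"];d=z["d"]
g=cv2.cvtColor(p,cv2.COLOR_BGR2GRAY);m=(g<80).astype(np.uint8);r=np.zeros_like(m);r[184:285,278:360]=1
n=max(cv2.findContours(m*r,0,1)[0],key=cv2.contourArea)[:,0]
up=n[n[:,1]<238];A=np.c_[2*up,np.ones(len(up))];s=np.linalg.lstsq(A,(up**2).sum(1),rcond=None)[0]
print("disc",s[:2],np.sqrt(s[2]+s[0]**2+s[1]**2),onz(c,s[:2],.063))
lo=n[n[:,1]>264];print("bar bottom",lo.min(0),lo.max(0))
for uv in((lo[:,0].min(),272),(lo[:,0].max(),272),(306.5,203),(328,203)):print(uv,onz(c,uv,.094))
print("cam",ray(c,(0,0))[0], "depth",d[255,317],d[230,317],d[205,345])
E
python3 go.py .497 -.0425 .23 6.8
```

```text
disc [316.90550396 224.36768682] 35.99503889677337 [ 0.50448659 -0.04406769  0.063     ]
bar bottom [306 265] [327 273]
(np.int32(306), 272) [ 0.48166084 -0.04004563  0.094     ]
(np.int32(327), 272) [ 0.48318304 -0.05292458  0.094     ]
(306.5, 203) [ 0.52474383 -0.03563771  0.094     ]
(328, 203) [ 0.52622184 -0.04812721  0.094     ]
cam [ 0.57335479 -0.0366367   0.32503836] depth 0.24472603 0.23735747 0.27714837
d tool [-0.0002 -0.0026 -0.0476] roll -0.08737065673050992 tcp [ 0.4976 -0.0451  0.1825] q [-0.14 -0.03  2.03 -0.    1.15  1.31] 1.9 [ 0.002 -0.    -1.   ]
```

>>> {"fn": "step_arm", "kwargs": {
  "commands": [
    {"fingers": 0.1, "dx": 0.0066, "dy": 0, "dz": 0.03, "roll": 0},
    {"fingers": 0.1, "dx": 0.0066, "dy": 0, "dz": 0.06, "roll": 0},
    {"fingers": 0.1, "dx": 0.0066, "dy": 0, "dz": 0.085, "roll": 0},
    {"fingers": 0.1, "dx": 0.0066, "dy": 0, "dz": 0.1, "roll": 0},
    {"fingers": 0.1, "dx": 0.0066, "dy": 0, "dz": 0.108, "roll": 0},
    {"fingers": 0.1, "dx": 0.0066, "dy": 0, "dz": 0.11, "roll": 0},
    {"fingers": 0.1, "dx": 0.0066, "dy": 0, "dz": 0.11, "roll": 0},
    {"fingers": 0.1, "dx": 0.0066, "dy": 0, "dz": 0.11, "roll": 0}
  ]
}}

```text
time: 2.9
tool_pos: [0.5042, -0.0439, 0.0721]
tcp_rot: [3.136, 0.185, 0.002]
wrist_force: [0.9, -0.7, 0.2]
width: 0.45
grip_force: 0.0
```

```bash
python3 go.py .504 -.044 .07 6.7; python3 - <<'E'
from h import *
c=calibration("wrist");p,d=read_camera("wrist");cv2.imwrite("pics/w2.png",p)
E
```

```text
d tool [-0.0002  0.      0.0021] roll 0.05372083258992166 tcp [ 0.5042 -0.0439  0.0721] q [-0.14  0.1   2.11  0.    0.92  1.32] 2.9 [ 0.002 -0.    -1.   ]
```

View pics/w2.png

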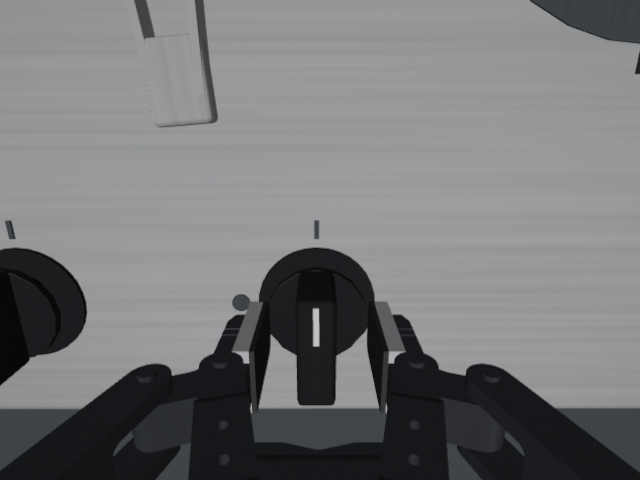

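The bar (cols 297–336) is centred between the pads (cols 265 and 370). Closing on it.

>>> {"fn": "step_arm", "kwargs": {
  "commands": [
    {"fingers": 1, "dz": 0},
    {"fingers": 1, "dz": 0},
    {"fingers": 1, "dz": 0},
    {"fingers": 1, "dz": 0},
    {"fingers": 1, "dz": 0},
    {"fingers": 1, "dz": 0}
  ],
  "squeeze": 50
}}

```text
invalid input
```

>>> {"fn": "step_arm", "kwargs": {
  "commands": [
    {"fingers": 1, "dx": 0, "dy": 0, "dz": 0, "roll": 0},
    {"fingers": 1, "dx": 0, "dy": 0, "dz": 0, "roll": 0},
    {"fingers": 1, "dx": 0, "dy": 0, "dz": 0, "roll": 0},
    {"fingers": 1, "dx": 0, "dy": 0, "dz": 0, "roll": 0},
    {"fingers": 1, "dx": 0, "dy": 0, "dz": 0, "roll": 0}
  ],
  "squeeze": 50
}}

```text
time: 3.58
tool_pos: [0.5037, -0.0434, 0.0714]
tcp_rot: [-3.136, -0.185, -0.001]
wrist_force: [-0.1, 5.4, 2.8]
width: 0.152
grip_force: 51.3
```

>>> {"fn": "step_arm", "kwargs": {
  "commands": [
    {"fingers": 1, "dx": 0, "dy": -0.0005, "dz": 0.002, "roll": 0},
    {"fingers": 1, "dx": 0, "dy": -0.0005, "dz": 0.004, "roll": 0},
    {"fingers": 1, "dx": 0, "dy": -0.0005, "dz": 0.006, "roll": 0},
    {"fingers": 1, "dx": 0, "dy": -0.0005, "dz": 0.007, "roll": 0},
    {"fingers": 1, "dx": 0, "dy": -0.0005, "dz": 0.007, "roll": 0},
    {"fingers": 1, "dx": 0, "dy": -0.0005, "dz": 0.007, "roll": 0}
  ]
}}

```text
time: 4.32
tool_pos: [0.5037, -0.0434, 0.0645]
tcp_rot: [3.136, 0.185, 0.001]
wrist_force: [-1.1, 4.0, 5.6]
width: 0.149
grip_force: 51.6
```

>>> {"fn": "step_arm", "kwargs": {
  "commands": [
    {"fingers": 1, "dx": 0, "dy": 0, "dz": 0, "roll": -5},
    {"fingers": 1, "dx": 0, "dy": 0, "dz": 0, "roll": -11},
    {"fingers": 1, "dx": 0, "dy": 0, "dz": 0, "roll": -18},
    {"fingers": 1, "dx": 0, "dy": 0, "dz": 0, "roll": -25},
    {"fingers": 1, "dx": 0, "dy": 0, "dz": 0, "roll": -32},
    {"fingers": 1, "dx": 0, "dy": 0, "dz": 0, "roll": -39},
    {"fingers": 1, "dx": 0, "dy": 0, "dz": 0, "roll": -45},
    {"fingers": 1, "dx": 0, "dy": 0, "dz": 0, "roll": -45}
  ]
}}

```text
time: 5.32
tool_pos: [0.5031, -0.0423, 0.0642]
tcp_rot: [-2.825, -1.37, -0.0]
wrist_force: [-1.2, 7.7, 5.1]
width: 0.145
grip_force: 51.7
```

```bash
python3 go.py .504 -.044 .064 96.7; python3 -c "
from h import *
s=read_state();print(s['torque'],s['wrist_force'],s['width'])"
```

```text
d tool [-0.0008  0.0018  0.0002] roll -44.938617090535324 tcp [ 0.5031 -0.0423  0.0642] q [-0.13  0.11  2.12  0.    0.91  0.53] 5.325 [-0.001  0.002 -1.   ]
[ 1.33889565e+00  2.10968247e-01 -4.42823457e-04] [-1.22212922  7.70467659  5.08613622] 0.14541902292311978
```

>>> {"fn": "step_arm", "kwargs": {
  "commands": [
    {"fingers": 1, "dx": 0, "dy": 0, "dz": 0, "roll": -7},
    {"fingers": 1, "dx": 0, "dy": 0, "dz": 0, "roll": -14},
    {"fingers": 1, "dx": 0, "dy": 0, "dz": 0, "roll": -21},
    {"fingers": 1, "dx": 0, "dy": 0, "dz": 0, "roll": -28},
    {"fingers": 1, "dx": 0, "dy": 0, "dz": 0, "roll": -35},
    {"fingers": 1, "dx": 0, "dy": 0, "dz": 0, "roll": -41},
    {"fingers": 1, "dx": 0, "dy": 0, "dz": 0, "roll": -45},
    {"fingers": 1, "dx": 0, "dy": 0, "dz": 0, "roll": -45}
  ]
}}

```text
time: 6.32
tool_pos: [0.5019, -0.0418, 0.0638]
tcp_rot: [-2.084, -2.345, 0.0]
wrist_force: [-3.7, 9.3, 6.2]
width: 0.154
grip_force: 51.9
```

```bash
python3 go.py .504 -.044 .064 96.7
```

```text
d tool [-0.0024  0.0018 -0.0002] roll 0.0307860015130359 tcp [ 0.5019 -0.0418  0.0638] q [-0.13  0.11  2.12  0.    0.91 -0.25] 6.325 [-0.003  0.003 -1.   ]
```

>>> {"fn": "step_arm", "kwargs": {
  "commands": [
    {"fingers": 1, "dx": 0, "dy": 0, "dz": -0.003, "roll": 0},
    {"fingers": 1, "dx": 0, "dy": 0, "dz": -0.006, "roll": 0},
    {"fingers": 1, "dx": 0, "dy": 0, "dz": -0.007, "roll": 0},
    {"fingers": 0.1, "dx": 0, "dy": 0, "dz": -0.007, "roll": 0},
    {"fingers": 0.1, "dx": 0, "dy": 0, "dz": -0.007, "roll": 0},
    {"fingers": 0.1, "dx": 0, "dy": 0, "dz": -0.007, "roll": 0},
    {"fingers": 0.1, "dx": 0, "dy": 0, "dz": -0.007, "roll": 0}
  ]
}}

```text
time: 7.2
tool_pos: [0.5034, -0.0436, 0.0712]
tcp_rot: [2.087, 2.348, -0.0]
wrist_force: [0.1, 0.3, 0.1]
width: 0.452
grip_force: 0.0
```

>>> {"fn": "step_arm", "kwargs": {
  "commands": [
    {"fingers": 0.1, "dx": 0, "dy": 0, "dz": -0.02, "roll": 0},
    {"fingers": 0.1, "dx": 0, "dy": 0, "dz": -0.05, "roll": 0},
    {"fingers": 0.1, "dx": 0, "dy": 0, "dz": -0.08, "roll": 0},
    {"fingers": 0.1, "dx": 0, "dy": 0, "dz": -0.11, "roll": 0},
    {"fingers": 0.1, "dx": 0, "dy": 0, "dz": -0.14, "roll": 0},
    {"fingers": 0.1, "dx": 0, "dy": 0, "dz": -0.14, "roll": 0}
  ]
}}

```text
time: 7.95
tool_pos: [0.5056, -0.0438, 0.2144]
tcp_rot: [2.083, 2.344, 0.005]
wrist_force: [0.3, -0.2, 0.1]
width: 0.456
grip_force: 0.0
```

```bash
python3 - <<'E'
from h import *
c=calibration("wrist");p,d=read_camera("wrist");cv2.imwrite("pics/w3.png",p);np.savez("w3.npz",p=p,d=d,**c)
print(read_state()["wrist_force"])
E
```

```text
[-0.85507791  1.00328564  0.11636628]
```

View pics/w3.png

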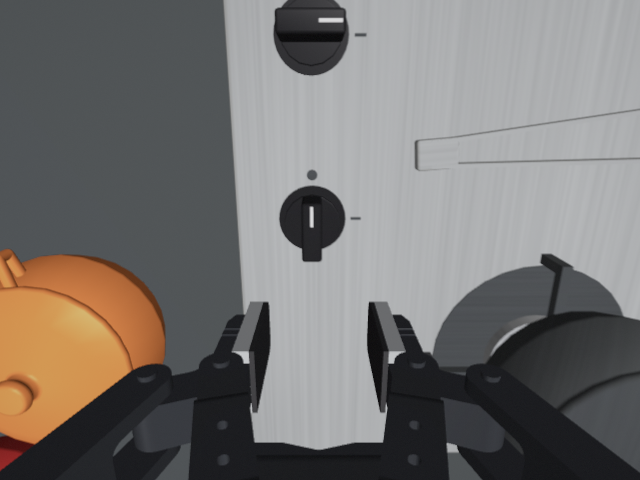

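The right knob (312,222) now points at the full-flame dot (312,175), a quarter turn from off. The left knob is unchanged. One depth check that the knob has sprung up, then I'll hand in.

```bash
python3 - <<'E'
from h import *
z=np.load("w3.npz");c={k:z[k] for k in("intrinsics","world_to_cam")}
for uv in((312,210),(312,235),(332,220),(300,10),(380,220)):
    o,d=ray(c,uv);f=-(c["world_to_cam"][:3,:3]@d)[2];print(uv,(o+d/f*z["d"][uv[1],uv[0]]).round(4))
print(finish_job())
E
```

```text
(312, 210) [ 0.4996 -0.0279  0.0939]
(312, 235) [ 0.5016 -0.045   0.0948]
(332, 220) [ 0.5159 -0.0405  0.0646]
(300, 10) [0.4793 0.0892 0.0943]
(380, 220) [ 0.5545 -0.0396  0.0502]
the job is handed in; nothing more can be done
None
```

I pushed in the right knob (the potjie's ring), turned it a quarter turn anticlockwise to full flame and let it spring back up; the left knob stayed off, nothing touched the potjie, and I handed the job in at about 8 s.

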